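# Hold the spray-can cage open for loading

## Task

I have my hands full of spray cans, so open the steel cage on the bench and hold its gate for me: first pinch the two tabs of the slide bolt on the roof together until the bolt is fully drawn (it stays drawn), then pinch the two tabs of the spring catch on the gate together and, keeping them pinched, swing the gate towards you past its half-open check until it stands about square to the cage's front. The closer spring pulls the gate back, so finish while still holding it there with the gripper, keeping it still. Do not shift or knock over the things standing around the cage.

Things in the scene. Friction and masses are not known exactly. Their poses are not given: they have to be found in the camera images.
- cage: Fixed bench-top mesh cage of galvanised steel for spray cans, 320 wide, 190 deep, roof 240 high. Origin on the bench under the middle of its front face; x points into the cage (away from the robot), y to its left seen from the robot, z up. The gate hangs before it, hinged at the left. On the roof: slide bolt (left of middle), eye of the gate's staple (middle, 266 high), check by the hinge.
- bolt_grip (a point): Put the TCP here, pointing down, fingers closing along the cage's y, to pinch the slide bolt on the roof: 281 high, 22 behind the front face. Two upright plate tabs, 24 wide, 4 thick, tops 290: outer face of the fixed one 14 to +y of this point, of the moving one 30 to -y when home, 14 when fully drawn. Its rod (top 256 high) runs to -y: keep fingertips above 258.
- bolt (a joint): Draw of the slide bolt, m: 0 to 0.003 at the start (its rod stands in the staple's eye and locks the gate), 0.016 fully drawn (stop). The moving tab goes to +y of the cage, towards the fixed tab, against about 4 N of friction, and stays where it is left. The gate is free of it above 0.012.
- catch_grip (a point): Put the TCP here, pointing down, fingers closing along the gate's width, to pinch the spring catch. On the gate, moves with it; gate shut: 262 high, 22 before the cage's front, 204 from the hinge along the gate. Two plate tabs, 24 wide, 4 thick, tops 274, before the top rail: outer face of the fixed one 14 to +y, of the other 28 to -y at rest, 14 pinched. Fingertips at 243 clear all.
- catch (a joint): Draw of the spring catch, m: 0 at rest (its rod, top 230 high, stands behind the keeper strap on the right post and locks the gate), 0.014 fully pinched (stop). A spring, 6 N at rest to 12 N pinched, pushes it back once the tabs are let go: keep it pinched until the gate has begun to open. The gate is free of it above 0.009.
- gate (a joint): Gate angle, rad: 0 shut, 1.57 square to the front, stop 1.75; clockwise from above, free end towards the robot. Closer spring 0.32 N m (shut) to 0.45 (square). Half-open check (sprung plunger over two studs): up to 0.8 N m more between 0.34 and 1.06, resting notch at 0.65; let go when wide, it slams through it, shut. 8 N at the catch swings it. 270 wide, 12 thick, 25 to 232 high, 0.8kg.
- gate_hinge (a point): On the gate's vertical hinge axis, 262 high: 140 left (+y) of the cage's middle and 6 in front of its front face. The catch_grip point turns about this axis, 204 along the gate and 16 in front of it.
- spray_a: Loose white spray can with black cap, 65 across, 188 high, standing to the right of the cage. Origin at the centre of its underside. Leave it alone.
- spray_b: Loose bare-metal spray can with white cap, 65 across, 188 high, standing to the left of the swing of the gate. Origin at the centre of its underside. Leave it alone.
- paint_tin: Loose round paint tin, 86 across, 100 high, standing to the left of the cage. Origin at the centre of its underside. Leave it alone.
- tape_roll: Loose roll of masking tape lying flat, 104 across, 36 high, in front of the cage to the right. Origin at the centre of its underside. Leave it alone.

How it is judged:
By the outcome, as a careful person would: the job done as asked, in the order asked, and still so for the second after the job is handed in, while the arm keeps its last pose, push and grip.
It also fails if it takes over 42 s, if anything falls off the work surface, if the arm or the gripper's body presses on something with over 40 N, if the wrist force passes 120 N, or if a joint passes its speed limit or range.

## Robot

A 6-joint arm with a two-finger parallel gripper is mounted at the origin on the work surface. World frame = base frame: x ahead of the robot, y to its left, z up, the work surface at z = 0. Lengths are in m, angles in rad, forces in N, time in s.
With the tool pointing down it reaches from about 0.375 to 0.975 m from the base axis. Payload 3.8 kg.
Tool frame: the origin (TCP) lies between the finger pads, 19 mm behind the fingertips; this is the grasp point; z points along the fingers, y is the line along which they close (so a half turn about z gives the same grasp; the last joint's range is limited). The gripper opens to 85 mm and grips with 20 to 120 N. Pads are 22 mm wide; open, the fingers measure 114 mm over their backs; the gripper's body (76 mm by 85 mm) begins 54 mm behind the grasp point. The pads swing forward as they close: fully open they stand 13 mm farther back than shut.
Start: joints at [-0.037, 0.264, 1.604, -0, 1.274, -0.037], TCP at [0.675, -0, 0.25] pointing down, gripper open.
Joint ranges: [-2.63, 2.63], [-0.94, 2.18], [0.31, 2.57], [-1.31, 4.45], [0, 2.66], [-2.55, 2.55]. Speed limits (rad/s): [2.57, 2.57, 3.14, 3.14, 3.14, 3.14].

## Interface

Orientations are given as a rotation vector (axis times angle).
In Python, from workcell import bot, read_camera, camera_info gives the robot as it stands (bot), with the cameras as plain functions.
- The arm moves only by the tool drive_effector, called after "Request:" by a JSON object that holds its "op" and its "data", one argument or row to a line. Schema: {"type":"object","properties":{"steps":{"type":"array","items":{"type":"object","properties":{"x":{"type":"number"},"y":{"type":"number"},"z":{"type":"number"},"spin":{"type":"number"}},"additionalProperties":false},"minItems":1,"maxItems":5},"finger_gap":{"type":"number"},"grip_force":{"type":"number"},"only":{"type":"string"},"quiet":{"type":"boolean"},"lines":{"type":"string"}},"required":["steps"],"additionalProperties":false}. steps is a list of rows, 1 to 5 of them, each an object with the fields x, y, z (the shift in m), spin (a turn about the tool's z in rad); a field left out counts as zero; each row shifts and turns the commanded pose from where the row before left it, along the tool's axes as they then stand; what a row does not reach is not made up. A row lasts 1/8 s, in which the tool goes at most 0.0625 m and 0.188 rad, less where a joint would pass 70% of its speed; a pose out of reach is approached as far as the arm can. finger_gap is the opening from 0.0 (shut) to 1.0 (fully open), set as the call begins (left out keeps the last). The fingers move at their own pace and stop on an object; grip_force is the grip in N (left out, the last holds). Time passes only in rows, so rows that do not move let the fingers close. The tool returns the time, the measured TCP pose, the force, the opening and the grip force at its end. only (a regular expression) keeps the lines of the reply that match it, lines (a string "A,B") keeps lines A to B, and quiet returns only ok. Input that does not fit is refused with a message, and nothing moves.
- bot.read_state(): the state, without advancing time (a new reading comes with each control period).
- read_camera(name): name is "scene" or "side" or "wrist"; returns the picture (384x512x3 uint8, red, green, blue); there is no depth.
- camera_info(name): a dict with "intrinsics" (3x3 intrinsics, pixels), "extrinsics" (4x4, takes a point from camera to world coordinates). Camera axes: x right, y down, z forward; pixel columns grow to the right and rows downward; lengths in m; the calibration is good to about 2 mm. A picture is of the moment at which its call begins: read the wrist's pose just before it. camera_info takes no time and is no camera call; for the wrist camera it gives the pose at the moment of the call.
- bot.finish_job(): hands the job in; it is judged then, once.
The state is a dict: "time": time; "q": joint angles; "joint_vel": joint speeds; "joint_torque": joint torques, N m; "tool_pos": TCP position; "tcp_rot": TCP orientation; "wrist_force": force on the tool from outside, world axes, zero at the start; "torque": the same for the moment, N m; "width": opening from 0.0 (shut) to 1.0 (fully open); "grip_force": force on a finger pad.
Only numpy, scipy, OpenCV 4.12 (cv2) and the standard library are available. Lean on these libraries where they do the work, as an engineer would, in place of code of your own. Each camera call takes 0.05 s, during which the arm holds its last target. There are 200 camera calls.

## Working session

There is one attempt and no reset: what is moved stays moved. The work goes in short steps, Python scripts to look and compute and a tool call to move; the robot and the scene stay as the last step left them, time stands still between calls to the robot, and variables do not carry over. Pictures are saved under pics/ and viewed, at most 10 in all, crops included, and the job is handed in when it is done.

```bash
ls; mkdir -p pics; python3 - <<'E'
from workcell import bot, read_camera, camera_info
import cv2,numpy as np
for n in ["scene","side"]:
    im=read_camera(n); cv2.imwrite(f"pics/{n}0.png",im[...,::-1]); i=camera_info(n); print(n,np.round(i["intrinsics"],1).tolist(),np.round(i["extrinsics"],3).tolist())
im=read_camera("wrist"); cv2.imwrite("pics/wrist0.png",im[...,::-1]); i=camera_info("wrist");print(np.round(i["extrinsics"],3).tolist())
a=cv2.imread("pics/scene0.png");cv2.imwrite("pics/scene0b.png",cv2.resize(a,(800,600),interpolation=cv2.INTER_CUBIC))
a=cv2.imread("pics/side0.png");cv2.imwrite("pics/side0b.png",cv2.resize(a,(800,600),interpolation=cv2.INTER_CUBIC))
s=bot.read_state();print(s)
E
```

```text
pics
workcell.py
scene [[489.9, 0.0, 258.0], [0.0, 489.9, 192.6], [0.0, 0.0, 1.0]] [[0.974, -0.218, 0.064, 0.481], [-0.227, -0.928, 0.295, -0.361], [-0.004, -0.302, -0.953, 1.264], [0.0, 0.0, 0.0, 1.0]]
side [[391.8, 0.0, 260.1], [0.0, 391.8, 196.9], [0.0, 0.0, 1.0]] [[-0.871, -0.285, 0.4, 0.19], [-0.491, 0.522, -0.697, 0.649], [-0.011, -0.804, -0.595, 0.725], [0.0, 0.0, 0.0, 1.0]]
[[1.0, 0.001, -0.001, 0.675], [0.0, -0.956, -0.294, 0.075], [-0.002, 0.294, -0.956, 0.373], [0.0, 0.0, 0.0, 1.0]]
{'time': 0.15, 'q': array([-3.68743709e-02,  2.64602780e-01,  1.60506631e+00,  2.86328127e-05,
        1.27369142e+00, -3.69149712e-02]), 'joint_vel': array([ 3.83885076e-04, -1.01009108e-03, -3.37907799e-03,  2.99868815e-05,
       -2.28568794e-04,  3.17798762e-05]), 'joint_torque': array([-4.44535381e-04, -5.15905774e+01, -3.67958951e+01, -2.06692371e-04,
        8.09489022e-03,  2.50629785e-05]), 'tool_pos': array([6.74467317e-01, 4.41152582e-05, 2.48929464e-01]), 'tcp_rot': array([-2.22047623e+00, -2.22054772e+00,  1.85755680e-03]), 'wrist_force': array([ 0.37956209, -0.34057936, -0.08750098]), 'torque': array([-0.01687479,  0.01712729, -0.01042808]), 'grip_force': 0.0, 'width': 0.9990828456140173}
```

View pics/scene0b.png

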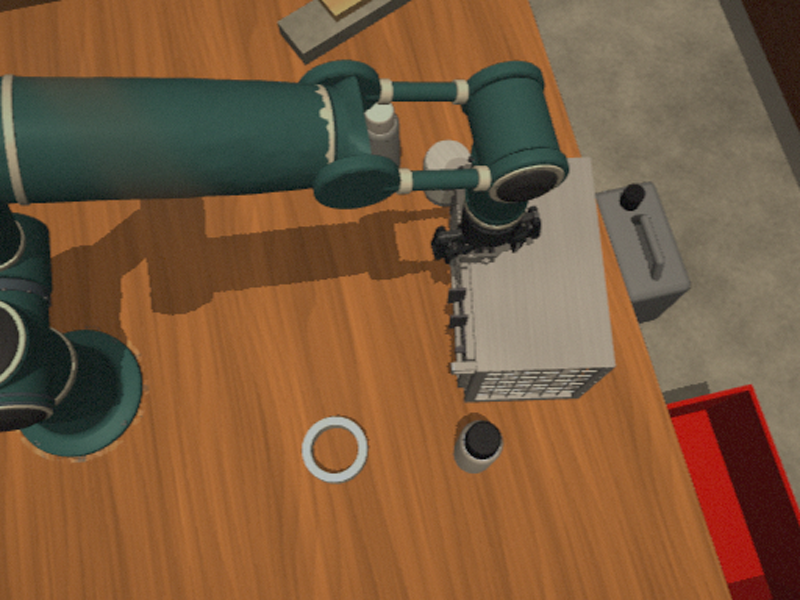

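View pics/side0b.png

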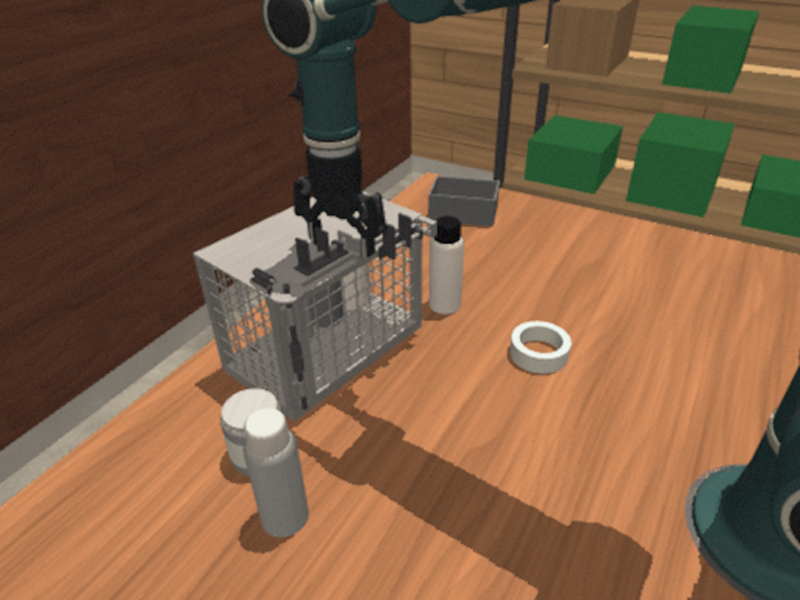

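The scene view shows the cage front near (465,150–370) with the gripper hanging over the roof. The tape is at (335,450), white can at (480,440), bare-metal can at (385,120) and tin at (447,157). The side view shows the bolt tabs at about (300–325,250) and the catch tabs at (390–405,235). I'll lift the gripper and turn it so the wrist camera can see.

Request:
{"op": "drive_effector", "data": {
  "steps": [
    {"z": -0.06},
    {"z": -0.06,"spin": -0.1},
    {"y": -0.03,"z": -0.03,"spin": -0.185},
    {"spin": -0.185},
    {"spin": -0.185}
  ],
  "finger_gap": 1.0
}}

```text
time: 0.78
tool_pos: [0.645, -0.003, 0.4009]
tcp_rot: [1.38, 2.821, 0.001]
wrist_force: [1.1, 0.4, 0.5]
width: 0.996
grip_force: 0.0
```

Request:
{"op": "drive_effector", "data": {
  "steps": [
    {"spin": -0.185},
    {"spin": -0.185},
    {"spin": -0.185},
    {"spin": -0.185},
    {"spin": -0.175}
  ]
}}

```text
time: 1.4
tool_pos: [0.6449, -0.003, 0.3994]
tcp_rot: [0.008, -3.141, -0.0]
wrist_force: [0.1, 0.1, -0.5]
width: 1.005
grip_force: 0.0
```

Request:
{"op": "drive_effector", "data": {
  "steps": [
    {},
    {}
  ]
}}

```text
time: 1.65
tool_pos: [0.6451, -0.003, 0.3997]
tcp_rot: [-0.006, -3.141, -0.0]
wrist_force: [-0.4, -0.5, 0.5]
width: 0.999
grip_force: 0.0
```

```bash
python3 - <<'E'
from workcell import bot, read_camera, camera_info
import cv2,numpy as np
print(bot.read_state()["q"],camera_info("wrist"))
im=read_camera("wrist"); cv2.imwrite("pics/wrist1.png",im[...,::-1])
im=read_camera("scene"); cv2.imwrite("pics/scene1.png",im[...,::-1])
im=read_camera("side"); cv2.imwrite("pics/side1.png",im[...,::-1])
E
```

```text
[-4.32517797e-02  1.55449246e-01  1.46391375e+00  2.28503797e-05
  1.52261221e+00 -1.61039682e+00] {'intrinsics': array([[266.62472937,   0.        , 254.2408368 ],
       [  0.        , 266.62472937, 192.00388475],
       [  0.        ,   0.        ,   1.        ]]), 'extrinsics': array([[ 3.47163412e-03,  9.55859225e-01,  2.93804510e-01,
         5.70874032e-01],
       [ 9.99993863e-01, -3.18029002e-03, -1.46935547e-03,
        -2.77442735e-03],
       [-4.70113427e-04,  2.93807808e-01, -9.55864400e-01,
         5.23728766e-01],
       [ 0.00000000e+00,  0.00000000e+00,  0.00000000e+00,
         1.00000000e+00]])}
```

View pics/wrist1.png

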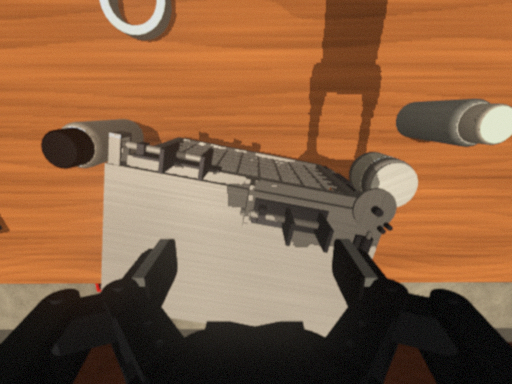

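The wrist view shows the catch tabs at about (165,155) and (205,160), the bolt tabs at about (289,225) and (325,235), and the hinge check at (375,208). I'll take a second view from another place for triangulation.

Request:
{"op": "drive_effector", "data": {
  "steps": [
    {"x": 0.05},
    {"x": 0.05,"y": -0.02},
    {"y": -0.05},
    {},
    {}
  ]
}}

```text
time: 2.42
tool_pos: [0.5452, -0.0729, 0.4002]
tcp_rot: [0.003, 3.141, 0.001]
wrist_force: [-0.3, 0.3, -1.0]
width: 1.001
grip_force: 0.0
```

```bash
python3 - <<'E'
from workcell import bot, read_camera, camera_info
import cv2,numpy as np
print(camera_info("wrist")["extrinsics"].tolist())
im=read_camera("wrist"); cv2.imwrite("pics/wrist2.png",im[...,::-1])
a=cv2.imread("pics/wrist1.png")[120:270,90:410]
b=im[...,::-1][120:300,60:]
cv2.imwrite("pics/c1.png",cv2.resize(a,None,fx=2.5,fy=2.5,interpolation=cv2.INTER_CUBIC))
cv2.imwrite("pics/w2b.png",cv2.resize(im[...,::-1],(800,600),interpolation=cv2.INTER_CUBIC))
E
```

```text
[[0.002007567741460863, 0.9556148833903875, 0.29461188759881524, 0.4708912096086917], [0.9999979836162685, -0.0019330038436421396, -0.0005442972858482505, -0.0728527432480431], [4.9347323765610696e-05, 0.29461238626187114, -0.9556168371402448, 0.5241271011712881], [0.0, 0.0, 0.0, 1.0]]
```

View pics/c1.png

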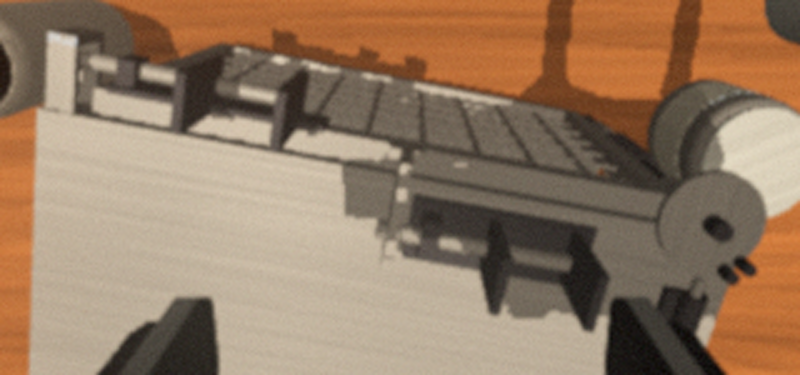

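View pics/w2b.png

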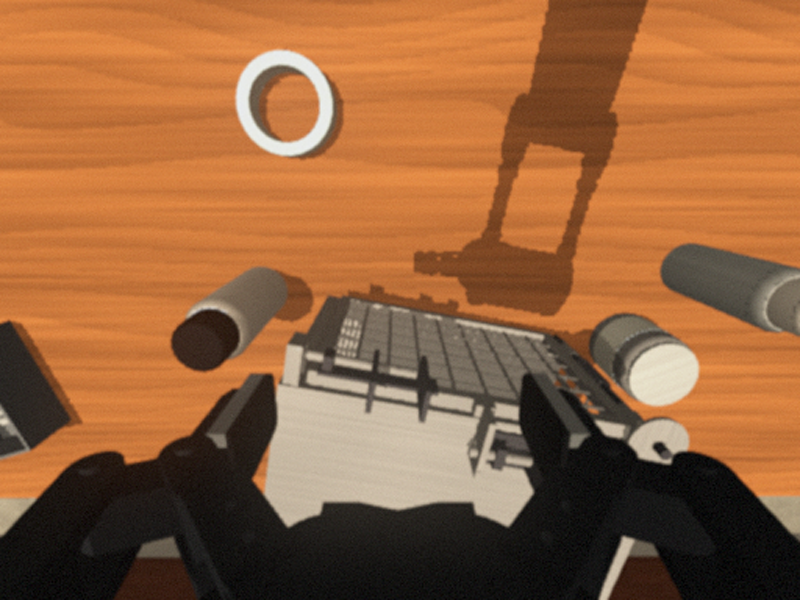

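Fingers hide the bolt in view 2, but the catch tabs are clear there. View 1 shows all four. I'll build one composite of enlarged crops, including the scene and side views.

```bash
python3 - <<'E'
import cv2,numpy as np
w=cv2.imread("pics/wrist1.png");s=cv2.imread("pics/scene1.png");d=cv2.imread("pics/side1.png");w2=cv2.imread("pics/wrist2.png")
def c(im,x,y,W,H,f): return cv2.resize(im[y:y+H,x:x+W],None,fx=f,fy=f,interpolation=cv2.INTER_CUBIC)
# wrist1 catch, wrist1 bolt (5x80x60) ; scene, side (4x)
P=[c(w,140,130,80,60,5),c(w,265,190,80,60,5),c(s,270,120,80,100,3) ,c(d,170,110,133,100,3)]
o=np.zeros((600,800,3),np.uint8);o[:300,:400]=P[0];o[:300,400:]=P[1];o[300:600,:240]=P[2];o[300:600,400:799]=P[3]
cv2.imwrite("pics/comp.png",o)
E
```

```text
(no output)
```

View pics/comp.png

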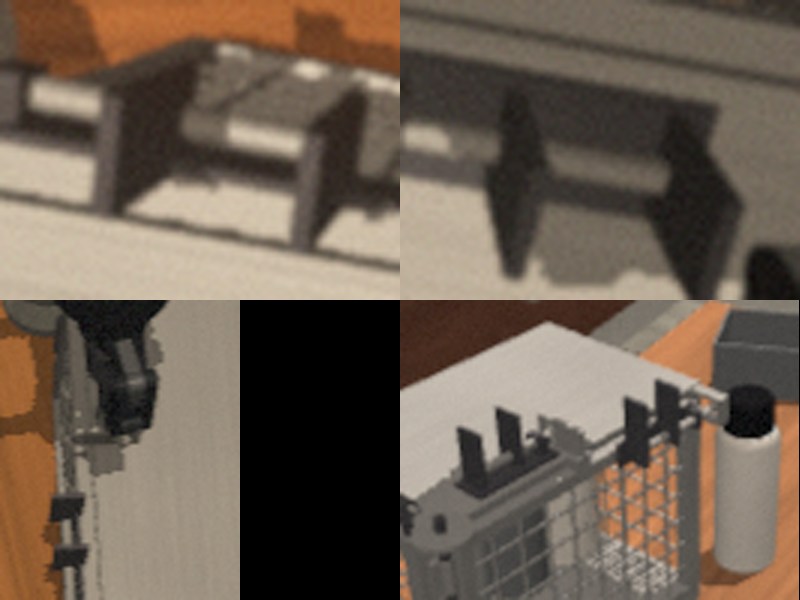

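The top faces of the tabs are clear. In wrist view 1 the catch tops are at about (161.4,160) and (201.4,168). The bolt tops are at about (290.6,234) and (328.5,241). I'll triangulate these against the side view.

```bash
cat > h.py <<'E'
import numpy as np
from workcell import bot, read_camera, camera_info
KW=camera_info("wrist")["intrinsics"]
E1=np.array([[3.47163412e-03,9.55859225e-01,2.93804510e-01,5.70874032e-01],[9.99993863e-01,-3.18029002e-03,-1.46935547e-03,-2.77442735e-03],[-4.70113427e-04,2.93807808e-01,-9.55864400e-01,5.23728766e-01],[0,0,0,1]])
E2=np.array([[0.002007567741460863,0.9556148833903875,0.29461188759881524,0.4708912096086917],[0.9999979836162685,-0.0019330038436421396,-0.0005442972858482505,-0.0728527432480431],[4.9347323765610696e-05,0.29461238626187114,-0.9556168371402448,0.5241271011712881],[0,0,0,1]])
def cam(n):
    i=camera_info(n);return i["intrinsics"],i["extrinsics"]
C={"w1":(KW,E1),"w2":(KW,E2),"scene":cam("scene"),"side":cam("side")}
def ray(c,uv):
    K,E=C[c];d=E[:3,:3]@np.linalg.solve(K,[uv[0],uv[1],1]);return E[:3,3],d/np.linalg.norm(d)
def plane(c,uv,z):
    o,d=ray(c,uv);return o+d*(z-o[2])/d[2]
def tri(*obs):
    A=0;b=0;R=[ray(*o) for o in obs]
    for o,d in R:
        M=np.eye(3)-np.outer(d,d);A=A+M;b=b+M@o
    p=np.linalg.solve(A,b)
    return p.round(4),[round(float(np.linalg.norm((np.eye(3)-np.outer(d,d))@(p-o)))*1000,1) for o,d in R]
E
python3 - <<'E'
from h import *
w={"bm":(290.6,234.4),"bf":(328.6,241),"cm":(161.4,160),"cf":(201.4,168)}
sd=lambda X,Y:(170+(X-400)/3,110+(Y-300)/3)
s={"bm":sd(508,412),"bf":sd(469,433),"cm":sd(666,384),"cf":sd(634,402)}
zz={"b":.29,"c":.274}
for k in w:
    print(k,tri(("w1",w[k]),("side",s[k])),plane("w1",w[k],zz[k[0]]).round(4),plane("side",s[k],zz[k[0]]).round(4))
# view-2 catch tops
for k,p in {"cm":(372/1.5625,385/1.5625),"cf":(422/1.5625,392/1.5625)}.items(): print(k,plane("w2",p,.274).round(4))
for k,p in {"cf":(270+68/3,120+207/3),"cm":(270+68/3,120+255/3)}.items(): print("scene",k,plane("scene",p,.274).round(4))
print("roof edge",plane("w1",(105.2,164),.24).round(4),plane("w1",(248,183.5),.24).round(4))
for n,c,p in [("tape","w2",(285/1.5625,103/1.5625)),]: print(n,plane(c,p,.036).round(3))
print("spray_b cap",plane("w1",(492,124),.188).round(3),"tin",plane("w1",(390,183),.1).round(3),"spray_a",plane("w1",(68,148),.188).round(3))
E
```

```text
bm (array([0.685 , 0.0315, 0.2891]), [1.0, 1.0]) [0.6856 0.0318 0.29  ] [0.6825 0.0331 0.29  ]
bf (array([0.6929, 0.0692, 0.2879]), [0.9, 0.9]) [0.6928 0.069  0.29  ] [0.6894 0.0722 0.29  ]
cm (array([ 0.6163, -0.0913,  0.2721]), [0.3, 0.3]) [ 0.6157 -0.0908  0.274 ] [ 0.6148 -0.0881  0.274 ]
cf (array([ 0.6243, -0.0538,  0.2716]), [0.3, 0.3]) [ 0.6235 -0.0535  0.274 ] [ 0.6222 -0.05    0.274 ]
cm [ 0.6076 -0.09    0.274 ]
cf [ 0.6129 -0.0564  0.274 ]
scene cf [ 0.621  -0.0635  0.274 ]
scene cm [ 0.6123 -0.0978  0.274 ]
roof edge [ 0.6259 -0.1639  0.24  ] [ 0.6483 -0.0101  0.24  ]
tape [ 0.401 -0.193  0.036]
spray_b cap [0.588 0.287 0.188] tin [0.686 0.22  0.1  ] spray_a [ 0.616 -0.237  0.188]
```

The tabs come out at their stated heights, so the calibration agrees. The cage is turned clockwise by about 0.185 rad, and bolt_grip is at about (0.690, 0.058). I'll hover above it.

Request:
{"op": "drive_effector", "data": {
  "steps": [
    {"x": -0.036,"y": 0.032},
    {"x": -0.036,"y": 0.032,"z": 0.01},
    {"x": -0.036,"y": 0.032,"z": 0.03,"spin": 0.09},
    {"x": -0.036,"y": 0.030,"z": 0.03,"spin": 0.095},
    {}
  ],
  "finger_gap": 0.9
}}

```text
time: 3.1
tool_pos: [0.6918, 0.0532, 0.3235]
tcp_rot: [-0.285, -3.12, 0.001]
wrist_force: [-0.2, -0.8, -0.2]
width: 0.896
grip_force: 0.0
```

```bash
python3 - <<'E'
from workcell import bot, read_camera, camera_info
import cv2
s=bot.read_state();print(s["tool_pos"],s["tcp_rot"])
print(camera_info("wrist")["extrinsics"].tolist())
im=read_camera("wrist")[...,::-1]; cv2.imwrite("pics/wrist3.png",im)
cv2.imwrite("pics/w3b.png",cv2.resize(im[120:300,130:370],None,fx=3.3,fy=3.3,interpolation=cv2.INTER_CUBIC))
E
```

```text
[0.69182349 0.0531698  0.32351036] [-2.84717414e-01 -3.11964312e+00  5.37082911e-04]
[[0.18086453793295787, 0.9425657556048951, 0.28081633727272515, 0.6199428273428218], [0.98350670909198, -0.172869536954647, -0.05320410100873073, 0.06662835107776605], [-0.001603773474937427, 0.2858074868754443, -0.9582857133217535, 0.44815061359065306], [0.0, 0.0, 0.0, 1.0]]
```

View pics/w3b.png

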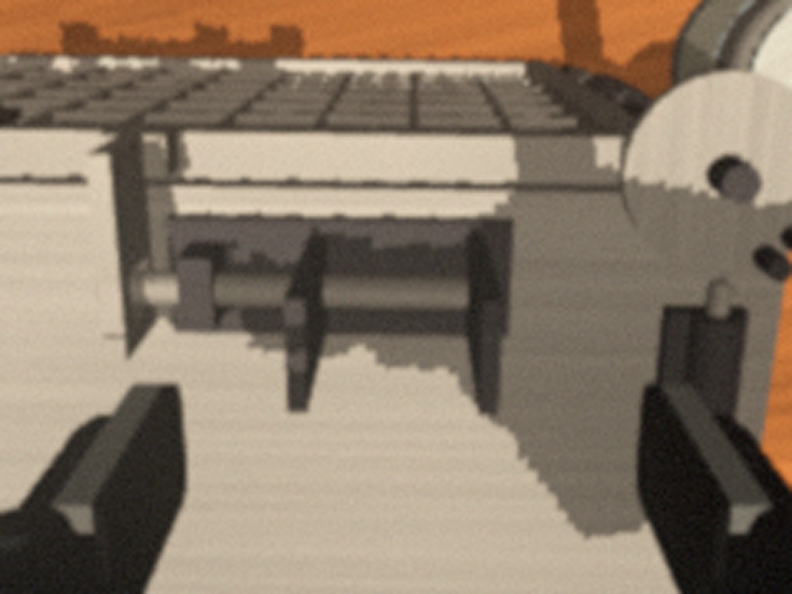

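The view is now square to the cage. The bolt tab tops are at crop (298,355) and (487,355), and I'll convert those to world coordinates.

```bash
cat >> h.py <<'E'
C["w3"]=(KW,np.array([[0.18086453793295787,0.9425657556048951,0.28081633727272515,0.6199428273428218],[0.98350670909198,-0.172869536954647,-0.05320410100873073,0.06662835107776605],[-0.001603773474937427,0.2858074868754443,-0.9582857133217535,0.44815061359065306],[0,0,0,1]]))
E
python3 - <<'E'
from h import *
f=lambda x,y:(130+x/3.3,120+y/3.3)
P={k:plane("w3",f(*v),.29) for k,v in dict(mF=(298,302),mB=(298,411),fF=(487,302),fB=(487,411)).items()}
print({k:v.round(4).tolist() for k,v in P.items()})
m=(P["mF"]+P["mB"])/2;q=(P["fF"]+P["fB"])/2;d=(q-m)[:2];print("len",np.linalg.norm(d),"a",np.arctan2(d[0],d[1]))
print("tri m",tri(("w1",(290.6,234.4)),("w3",f(298,356))),"f",tri(("w1",(328.6,241)),("w3",f(487,356))))
a=.183;y=np.array([np.sin(a),np.cos(a)]);x=np.array([np.cos(a),-np.sin(a)])
g=q[:2]-.012*y;t=bot.read_state()["tool_pos"][:2]
print("grip",g,"tool dx",-(g-t)@x,"dy",(g-t)@y, "moving outer",(m[:2]-g)@y-.002)
E
```

```text
{'mF': [0.6751, 0.0344, 0.29], 'mB': [0.6977, 0.0294, 0.29], 'fF': [0.6816, 0.07, 0.29], 'fB': [0.7045, 0.0664, 0.29]}
len 0.036955523134190454 a 0.18113691713282387
tri m (array([0.6862, 0.0319, 0.2893]), [0.2, 0.2]) f (array([0.6917, 0.0683, 0.2923]), [0.0, 0.0])
grip [0.69088232 0.0564297 ] tool dx 0.0014635715574689897 dy 0.0044268597398936455 moving outer -0.02695545899646159
```

Request:
{"op": "drive_effector", "data": {
  "steps": [
    {"x": 0.001,"z": 0.02},
    {"z": 0.013},
    {}
  ]
}}

```text
time: 3.52
tool_pos: [0.6894, 0.0491, 0.2956]
tcp_rot: [-0.292, -3.126, 0.001]
wrist_force: [0.4, 0.4, 0.7]
width: 0.896
grip_force: 0.0
```

Request:
{"op": "drive_effector", "data": {
  "steps": [
    {"y": 0.004},
    {"z": 0.013},
    {"y": 0.003},
    {}
  ]
}}

```text
time: 4.03
tool_pos: [0.692, 0.0569, 0.2837]
tcp_rot: [-0.291, -3.128, -0.0]
wrist_force: [1.2, 0.0, 0.7]
width: 0.899
grip_force: 0.0
```

Aligned and free of contact. I'll close on the bolt.

Request:
{"op": "drive_effector", "data": {
  "steps": [
    {"x": 0.0005,"z": 0.002},
    {},
    {},
    {}
  ],
  "finger_gap": 0.25,
  "grip_force": 30
}}

```text
time: 4.53
tool_pos: [0.692, 0.0569, 0.2832]
tcp_rot: [0.292, 3.126, 0.001]
wrist_force: [-1.0, -0.2, 5.3]
width: 0.314
grip_force: 33.5
```

Request:
{"op": "drive_effector", "data": {
  "steps": [
    {},
    {},
    {}
  ]
}}

```text
time: 4.9
tool_pos: [0.692, 0.0569, 0.2832]
tcp_rot: [0.291, 3.126, 0.0]
wrist_force: [0.7, -0.9, 6.2]
width: 0.315
grip_force: 33.4
```

The width of 0.315 is about 27 mm, so the tabs are fully together. I'll release, lift and hover above the catch.

Request:
{"op": "drive_effector", "data": {
  "steps": [
    {},
    {},
    {"z": -0.03},
    {"z": -0.02},
    {"x": 0.015,"y": -0.044}
  ],
  "finger_gap": 0.9
}}

```text
time: 5.52
tool_pos: [0.6706, 0.0182, 0.3346]
tcp_rot: [0.285, 3.124, 0.002]
wrist_force: [0.1, -0.9, 0.5]
width: 0.899
grip_force: 0.0
```

Request:
{"op": "drive_effector", "data": {
  "steps": [
    {"x": 0.016,"y": -0.044},
    {"x": 0.016,"y": -0.044},
    {"z": 0.01},
    {},
    {}
  ]
}}

```text
time: 6.15
tool_pos: [0.6215, -0.0633, 0.3218]
tcp_rot: [-0.29, -3.128, -0.001]
wrist_force: [-0.6, 0.8, -0.2]
width: 0.905
grip_force: 0.0
```

```bash
python3 - <<'E'
from workcell import bot, read_camera, camera_info
import cv2
s=bot.read_state();print(s["tool_pos"],s["tcp_rot"])
print(camera_info("wrist")["extrinsics"].tolist())
im=read_camera("wrist")[...,::-1]; cv2.imwrite("pics/wrist4.png",im)
cv2.imwrite("pics/w4b.png",cv2.resize(im[120:300,130:370],None,fx=3.3,fy=3.3,interpolation=cv2.INTER_CUBIC))
E
```

```text
[ 0.62145553 -0.06326571  0.32180841] [-2.89614987e-01 -3.12799751e+00 -7.25696243e-04]
[[0.18342774985014462, 0.9395578782479702, 0.2891111447299843, 0.5485216619608833], [0.9830331938704601, -0.17532099768158171, -0.05392854087377631, -0.0495976440660647], [1.8268894550810314e-05, 0.29409784289264007, -0.9557753179864714, 0.44581364678277585], [0.0, 0.0, 0.0, 1.0]]
```

View pics/w4b.png

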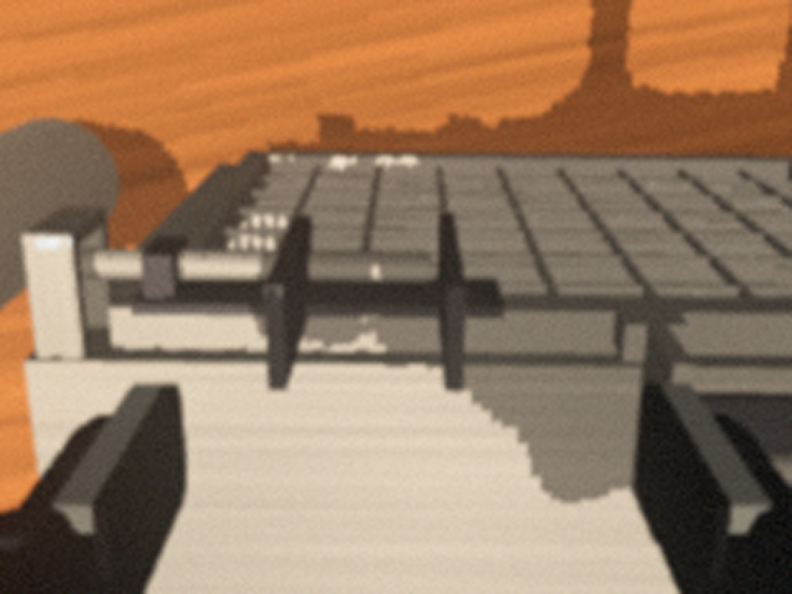

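The catch tab tops are at crop x≈279 (moving) and x≈455 (fixed), y 285–388. The view is square to the gate.

```bash
cat >> h.py <<'E'
C["w4"]=(KW,np.array([[0.18342774985014462,0.9395578782479702,0.2891111447299843,0.5485216619608833],[0.9830331938704601,-0.17532099768158171,-0.05392854087377631,-0.0495976440660647],[1.8268894550810314e-05,0.29409784289264007,-0.9557753179864714,0.44581364678277585],[0,0,0,1]]))
E
python3 - <<'E'
from h import *
f=lambda x,y:(130+x/3.3,120+y/3.3)
P={k:plane("w4",f(*v),.274) for k,v in dict(mF=(279,286),mB=(279,388),fF=(455,286),fB=(455,388)).items()}
m=(P["mF"]+P["mB"])/2;q=(P["fF"]+P["fB"])/2;d=(q-m)[:2];print("len",np.linalg.norm(d),"a",np.arctan2(d[0],d[1]),"wid",np.linalg.norm(P["fB"]-P["fF"]))
print("tri m",tri(("w1",(161.4,160)),("w4",f(279,337))),"f",tri(("w1",(201.4,168)),("w4",f(455,337))))
a=.184;y=np.array([np.sin(a),np.cos(a)]);x=np.array([np.cos(a),-np.sin(a)])
g=q[:2]-.012*y;t=bot.read_state()["tool_pos"][:2]
print("q",q,"grip",g,"tool dx",-(g-t)@x,"dy",(g-t)@y,"moving outer",(m[:2]-g)@y-.002)
gb=np.array([.6909,.0564]);print("catch-bolt along x",(g-gb)@x)
h=g+.016*x+.204*y;print("hinge",h)
E
```

```text
len 0.037265873381029616 a 0.18448024411162675 wid 0.023413004831437455
tri m (array([ 0.6149, -0.0892,  0.2792]), [0.2, 0.2]) f (array([ 0.6238, -0.0537,  0.2738]), [0.3, 0.3])
q [ 0.62409082 -0.05400136  0.274     ] grip [ 0.62189525 -0.06579879] tool dx -0.0007926654466437581 dy -0.0024665271129378974 moving outer -0.02726586908363341
catch-bolt along x -0.04548200566880379
hinge [0.67494972 0.13183021]
```

Request:
{"op": "drive_effector", "data": {
  "steps": [
    {"x": -0.001,"y": -0.0025,"z": 0.03},
    {"z": 0.02},
    {"z": 0.01},
    {},
    {}
  ]
}}

```text
time: 6.82
tool_pos: [0.6221, -0.0669, 0.263]
tcp_rot: [0.291, 3.127, -0.0]
wrist_force: [0.4, -0.3, 0.0]
width: 0.899
grip_force: 0.0
```

Request:
{"op": "drive_effector", "data": {
  "steps": [
    {},
    {},
    {},
    {},
    {}
  ],
  "finger_gap": 0.2,
  "grip_force": 50
}}

```text
time: 7.45
tool_pos: [0.6229, -0.0659, 0.2648]
tcp_rot: [0.291, 3.124, 0.002]
wrist_force: [0.5, 5.4, 5.9]
width: 0.306
grip_force: 51.0
```

Request:
{"op": "drive_effector", "data": {
  "steps": [
    {},
    {}
  ]
}}

```text
time: 7.7
tool_pos: [0.6229, -0.0659, 0.2648]
tcp_rot: [0.291, 3.124, 0.002]
wrist_force: [0.8, 4.6, 5.7]
width: 0.308
grip_force: 51.0
```

```bash
python3 - <<'E'
import numpy as np
from h import *
# arc rows: step k of dth: displacement in tool axes (tool x=-gate outward normal inwards.., y along hinge)
r=np.array([-.016,-.204]) # cage x,y of grip from hinge
for n,d in ((15,1.57/15),):
    # tool frame at start of row: dx = -cage x, dy = +cage y ; gate clockwise by d
    c,s=np.cos(d),np.sin(d)
    rn=np.array([c*r[0]+s*r[1],-s*r[0]+c*r[1]]); e=rn-r
    print(d,"row dx",-e[0],"dy",e[1])
s=bot.read_state();print(s["tool_pos"])
import cv2
im=read_camera("side")[...,::-1]; cv2.imwrite("pics/side5.png",cv2.resize(im[90:240,150:310],None,fx=4,fy=4,interpolation=cv2.INTER_CUBIC))
E
```

```text
0.10466666666666667 row dx 0.0212254748518022 dy 0.002788012230737491
[ 0.6228506  -0.0659467   0.26477371]
```

View pics/side5.png

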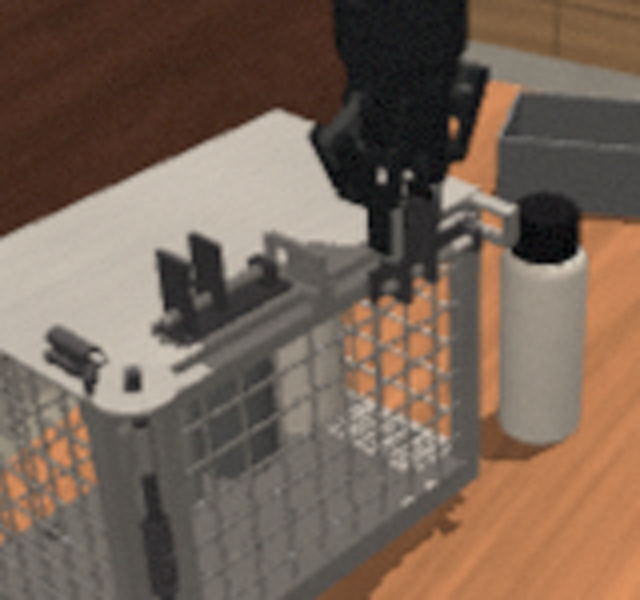

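The bolt rod has left the staple's eye, and both catch tabs are pinched between the fingers. I'll start the swing along the arc.

Request:
{"op": "drive_effector", "data": {
  "steps": [
    {"x": 0.010,"y": 0.001,"spin": 0.05},
    {"x": 0.0212,"y": 0.0028,"spin": 0.105},
    {"x": 0.0212,"y": 0.0028,"spin": 0.105}
  ]
}}

```text
time: 8.12
tool_pos: [0.5746, -0.0461, 0.2647]
tcp_rot: [0.697, 3.057, 0.002]
wrist_force: [4.2, 5.1, 6.2]
width: 0.312
grip_force: 52.3
```

Request:
{"op": "drive_effector", "data": {
  "steps": [
    {"x": 0.0212,"y": 0.0028,"spin": 0.105},
    {"x": 0.0212,"y": 0.0028,"spin": 0.105},
    {"x": 0.0212,"y": 0.0028,"spin": 0.105},
    {"x": 0.0212,"y": 0.0028,"spin": 0.105}
  ]
}}

```text
time: 8.62
tool_pos: [0.5114, 0.0106, 0.2647]
tcp_rot: [1.319, 2.845, 0.003]
wrist_force: [5.4, 2.2, 4.2]
width: 0.308
grip_force: 52.6
```

```bash
python3 - <<'E'
from h import *
s=bot.read_state();p=s["tool_pos"][:2]-np.array([.675,.132]);print("r",np.linalg.norm(p),"th grip",np.arctan2(-p[0],-p[1])- np.arctan2(-(.6229-.675),-(-.0659-.132)),"tool turn",2*np.arctan2(s["tcp_rot"][0],s["tcp_rot"][1])-.186,s["wrist_force"],s["torque"],s["width"])
E
```

```text
r 0.2037763375939717 th grip 0.6748811977263114 tool turn 0.682607136213941 [5.41715923 2.22209753 4.17132224] [-0.39490259  0.00943391  0.2049915 ] 0.30794570818149675
```

Request:
{"op": "drive_effector", "data": {
  "steps": [
    {"x": 0.0212,"y": 0.0028,"spin": 0.105},
    {"x": 0.0212,"y": 0.0028,"spin": 0.105},
    {"x": 0.0212,"y": 0.0028,"spin": 0.105},
    {"x": 0.0212,"y": 0.0028,"spin": 0.105}
  ]
}}

```text
time: 9.12
tool_pos: [0.4766, 0.0882, 0.2647]
tcp_rot: [1.885, 2.509, 0.003]
wrist_force: [4.3, 0.8, 4.9]
width: 0.305
grip_force: 52.1
```

Request:
{"op": "drive_effector", "data": {
  "steps": [
    {"x": 0.0212,"y": 0.0028,"spin": 0.105},
    {"x": 0.0212,"y": 0.0028,"spin": 0.105},
    {"x": 0.0212,"y": 0.0028,"spin": 0.105},
    {"x": 0.0212,"y": 0.0028,"spin": 0.105},
    {"x": 0.010,"y": 0.001,"spin": 0.05}
  ]
}}

```text
time: 9.75
tool_pos: [0.479, 0.1836, 0.2647]
tcp_rot: [2.417, 2.005, 0.004]
wrist_force: [0.3, -2.2, 9.2]
width: 0.307
grip_force: 50.6
```

Request:
{"op": "drive_effector", "data": {
  "steps": [
    {},
    {},
    {}
  ]
}}

```text
time: 10.12
tool_pos: [0.4788, 0.1829, 0.2647]
tcp_rot: [2.416, 2.007, 0.004]
wrist_force: [-0.3, -1.3, 8.7]
width: 0.303
grip_force: 50.2
```

```bash
python3 - <<'E'
from h import *
import cv2
s=bot.read_state();p=s["tool_pos"][:2]-np.array([.675,.132]);print("r",np.linalg.norm(p),"th grip",np.arctan2(-p[0],-p[1])- np.arctan2(-(.6229-.675),-(-.0659-.132)),"tool turn",2*np.arctan2(s["tcp_rot"][0],s["tcp_rot"][1])-.186,s["wrist_force"],s["torque"],s["width"],s["grip_force"])
for n in("scene","side"): cv2.imwrite(f"pics/{n}6.png",read_camera(n)[...,::-1])
cv2.imwrite("pics/end.png",np.vstack([cv2.resize(cv2.imread(f"pics/{n}6.png"),(400,300)) for n in("scene","side")]))
E
```

```text
r 0.20268737276519797 th grip 1.5672409517340187 tool turn 1.569350907574552 [-0.34616529 -1.28750748  8.66384374] [-0.23964287  1.13636085  0.203313  ] 0.30308187718276886 50.162497758865356
```

View pics/end.png

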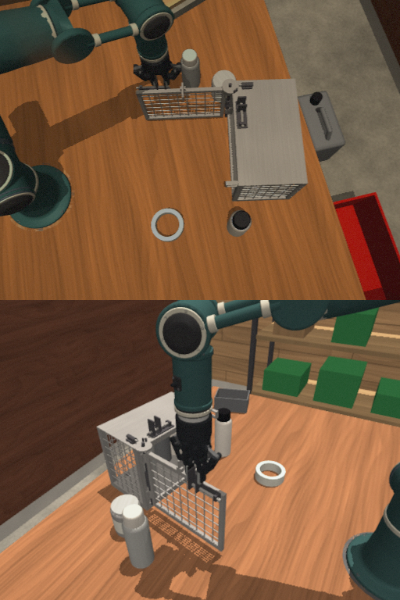

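The gate stands square to the front at 1.57 rad, still gripped, and the cans, tin and tape look to be standing where they were. I'll hand it in.

```bash
python3 -c "
from workcell import bot, read_camera, camera_info
print(bot.finish_job())"
```

```text
the job is handed in; nothing more can be done
None
```

The bolt is fully drawn, and the gripper is holding the gate still at about 1.57 rad (square to the front) with the catch pinched; in the final pictures the cans, tin and tape look undisturbed, and I handed the job in at about 10 s.

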